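# Push a row of tube racks home in the loading lane and start the run

## Task

Push the row of four tube racks along the loading lane as one train, from behind, until it stands square and closed up against the end stop; then press the round start key on the control head fully down and let it come up again. Slide the racks steadily: do not lift or tip them or let the row come apart, and leave everything else on the bench alone.

Things in the scene. Friction and masses are not known exactly. Their poses are not given: they have to be found in the camera images.
- loader: the rack loading lane, fixed to the bench, 150 x 410 mm. Origin: on the bench under the lane's centre line; +y runs along the lane to the end stop, x across it, z up. Lane floor 10 mm above the bench; two straight guide rails, 12 mm wide, tops 26 mm above the bench, leave a 121 mm wide channel centred on x = 0. A barcode reader 50 mm high stands outside the -x rail, y = 54 to 106 mm.
- lane_entry (a point): middle of the lane's open entry end, on the lane floor, 300 mm before the stop's face. Axes as the loader's.
- stop_face (a point): centre of the end stop's face, at the level of the lane floor (10 mm above the bench); the stop is a steel plate right across the lane, 40 mm high. Axes as the loader's. From 8 mm beyond it stands the control head, 150 mm wide and 92 mm deep, its flat top 80 mm above the bench, with a tilted display hood up to 120 mm high on its +x half.
- start_key_top (a point): centre of the top of the start key, the one round key (28 mm across, standing 6 mm out of a 44 mm round collar) on top of the control head, 98 mm above the bench when up; it is pressed straight down.
- start_key (a joint): travel of the start key: 0 up, 0.006 m fully down; it springs back. About 1.5 N starts it moving and 5 N holds it fully down.
- rack_1: tube rack of the row: dark grey plastic block 118 mm long (its x, across the lane) x 28 mm thick (its y, +y towards the stop) x 40 mm high, about 150 g, with five capped tubes whose caps reach 58 mm above its underside. Origin: centre of its underside. Which rack stands where in the row differs from run to run.
- rack_2: tube rack of the row: dark grey plastic block 118 mm long (its x, across the lane) x 28 mm thick (its y, +y towards the stop) x 40 mm high, about 150 g, with four capped tubes whose caps reach 58 mm above its underside. Origin: centre of its underside. Which rack stands where in the row differs from run to run.
- rack_3: tube rack of the row: dark grey plastic block 118 mm long (its x, across the lane) x 28 mm thick (its y, +y towards the stop) x 40 mm high, about 150 g, with four capped tubes whose caps reach 58 mm above its underside. Origin: centre of its underside. Which rack stands where in the row differs from run to run.
- rack_4: tube rack of the row: dark grey plastic block 118 mm long (its x, across the lane) x 28 mm thick (its y, +y towards the stop) x 40 mm high, about 150 g, with four capped tubes whose caps reach 58 mm above its underside. Origin: centre of its underside. Which rack stands where in the row differs from run to run.
- spare_rack: spare rack of the same size without tubes, standing on the bench outside the lane; origin: centre of its underside. Bystander.
- tube50: 50 mL tube standing on its flat foot, 34 mm across the cap, 106 mm tall, beside the lane; origin: centre of its foot. Bystander.
- tip_box: box of pipette tips, 126 x 84 x 65 mm; origin: centre of its underside. Bystander.
- plates: stack of three microplates, 128 x 86 x 46 mm; origin: centre of its underside. Bystander.
- yellow_rack: yellow two-deck rack with three 50 mL tubes, 118 x 200 mm, 119 mm high; origin: centre of its underside. Bystander.
- spray: spray bottle, 90 mm across, 250 mm tall; origin: centre of its foot. Bystander.
- pipette: pipette lying on the bench, 260 mm long along its x, 30 mm high; origin: on the bench near its middle. Bystander.
- media: glass bottle 60 mm across, 125 mm tall; origin: centre of its foot. Bystander.
Things that resemble listed ones, but are neither listed nor needed, are in the scene too. Leave any blue or yellow look-alike of the rack_3 alone.

How it is judged:
By the outcome, as a careful person would: the job done as asked, in the order asked, and still so for the second after the job is handed in, with the robot touching nothing.
It also fails if it takes over 45 s, if anything falls off the work surface, if the arm or the gripper's body presses on something with over 40 N, if the wrist force passes 120 N, or if a joint passes its speed limit or range.

## Robot

A 6-joint arm with a two-finger parallel gripper is mounted at the origin on the work surface. World frame = base frame: x ahead of the robot, y to its left, z up, the work surface at z = 0. Lengths are in m, angles in rad, forces in N, time in s.
With the tool pointing down it reaches from about 0.3 to 0.875 m from the base axis. Payload 6.4 kg.
Tool frame: the origin (TCP) lies where the fingers leave the gripper's body, on its centre line; the fingertips stand 73 mm ahead of it and the grasp point (between the pads) lies 54 mm ahead of it; z points along the fingers, y is the line along which they close (so a half turn about z gives the same grasp; the last joint's range is limited). The gripper opens to 85 mm and grips with 20 to 120 N. Pads are 22 mm wide; open, the fingers measure 114 mm over their backs; the gripper's body (76 mm by 85 mm) begins 54 mm behind the grasp point. The pads swing forward as they close: fully open they stand 13 mm farther back than shut.
Start: joints at [1.057, 0.181, 1.607, -0, 1.354, -0.206], TCP at [0.174, 0.548, 0.304] pointing down, gripper open.
Joint ranges: [-2.99, 2.99], [-0.89, 2.07], [0.3, 2.58], [-1.14, 4.28], [0, 2.63], [-3.12, 3.12]. Speed limits (rad/s): [2.57, 2.57, 3.01, 3.14, 3.14, 3.14].

## Interface

Orientations are given as a unit quaternion [w, x, y, z].
In Python, from bench import ctrl gives the robot as it stands.
- The arm moves only by the tool carry_out, never from a script. Its argument "steps" is one flat list of numbers, 7 for each row, row after row: the shift along the tool's x, y, z in m, then the turn, a rotation vector about the tool's x, y, z in rad, then the opening, from 0 (shut) to 1 (fully open). In form: [dx, dy, dz, wx, wy, wz, claw, dx, dy, dz, wx, wy, wz, claw, ...]. A call has 1 to 20 rows; each row is the pose to reach, as a shift and turn from the pose commanded when the call began, along the tool's axes at that moment; what a row does not reach only later rows make up. A row lasts 1/10 s, in which the tool goes at most 50 mm and 8.59 degrees, less where a joint would pass 70% of its speed; a pose out of reach is approached as far as the arm can. A call with a gripper value outside its range is refused whole. The fingers move at their own pace and stop on an object; the grip force is fixed at half the most. Time passes only in rows, so rows that repeat a pose let the fingers close. It gives the time, the measured TCP pose, the force, the opening and the grip force at its end, in the units of the state.
- ctrl.get_obs(): the state, without advancing time (a new reading comes with each control period).
- ctrl.camera(name): name is "scene" or "top" or "wrist"; returns the picture (384x512x3 uint8, red, green, blue); there is no depth.
- ctrl.camera_params(name): a dict with "vertical_fov" (degrees; the focal length in pixels is half the picture's height over the tangent of half this angle, whatever the lens; pixels are square), "cx", "cy" (the principal point, pixels), "cam_to_world" (4x4, takes a point from camera to world coordinates); the wrist camera has in their place "hand_eye" (4x4, takes a point from camera to tool coordinates, whose origin is the TCP and whose axes are the flange's). Camera axes: x right, y down, z forward; pixel columns grow to the right and rows downward; lengths in m; the calibration is good to about 2 mm. The wrist camera is an equidistant fisheye: a pixel r from the principal point sees the ray r / f radians off the axis. A picture is of the moment at which its call begins: read the wrist's pose just before it. camera_params takes no time and is no camera call.
- ctrl.hand_in(): hands the job in; it is judged then, once.
The state is a dict: "time_s": time; "q": joint angles; "dq": joint speeds; "joint_efforts": joint torques, N m; "eef_pos": TCP position; "eef_rot": TCP orientation; "wrist_force": force on the tool from outside, world axes, zero at the start; "torque": the same for the moment, N m; "opening": opening from 0.0 (shut) to 1.0 (fully open); "grasp_force": force on a finger pad.
Only numpy, scipy, OpenCV 4.12 (cv2) and the standard library are available. Lean on these libraries where they do the work, as an engineer would, in place of code of your own. Each camera call takes 0.05 s, during which the arm holds its last target. There are 200 camera calls.

## Working session

There is one attempt and no reset: what is moved stays moved. The work goes in short steps, Python scripts to look and compute and a tool call to move; the robot and the scene stay as the last step left them, time stands still between calls to the robot, and variables do not carry over. Pictures are saved under pics/ and viewed, at most 10 in all, crops included, and the job is handed in when it is done.

Besides the shell and the picture viewer there is one more tool, called after "Request:" in YAML: its name, and indented under it one key for each argument. carry_out: Moves the arm, as the interface text tells. Its arguments: {"type":"object","properties":{"steps":{"type":"array"}},"required":["steps"]}

```bash
mkdir -p pics
cat > h.py <<'E'
import numpy as np,cv2
from bench import ctrl
def snap(n,f):
    im=ctrl.camera(n); cv2.imwrite('pics/'+f,im[:,:,::-1]); return im
def ray(n,u,v,z):
    p=ctrl.camera_params(n); f=192/np.tan(np.radians(p['vertical_fov'])/2)
    T=np.array(p['cam_to_world']); d=T[:3,:3]@[(u-p['cx'])/f,(v-p['cy'])/f,1]; o=T[:3,3]
    return o+d*(z-o[2])/d[2]
def proj(n,P):
    p=ctrl.camera_params(n); f=192/np.tan(np.radians(p['vertical_fov'])/2)
    c=np.linalg.inv(np.array(p['cam_to_world']))@[*P,1]
    return p['cx']+f*c[0]/c[2],p['cy']+f*c[1]/c[2]
E
python3 - <<'E'
from h import *
for n in('top','scene'):
    im=snap(n,n+'0.png'); cv2.imwrite(f'pics/{n}_b.png',cv2.resize(im[:,:,::-1],(800,600),interpolation=cv2.INTER_CUBIC))
    p=ctrl.camera_params(n);print(n,p['vertical_fov'],np.round(p['cam_to_world'],3).tolist())
print(ctrl.get_obs()); print(ctrl.camera_params('wrist'))
E
```

```text
top 55.74056246703109 [[-0.007, -0.995, 0.097, 0.443], [-1.0, 0.007, 0.005, 0.049], [-0.006, -0.097, -0.995, 1.27], [0.0, 0.0, 0.0, 1.0]]
scene 54.16919690268498 [[-0.225, 0.65, -0.725, 1.402], [0.974, 0.159, -0.16, 0.247], [0.011, -0.743, -0.67, 0.887], [0.0, 0.0, 0.0, 1.0]]
{'time_s': 0.1, 'q': array([ 1.05668385e+00,  1.81441513e-01,  1.60792296e+00,  1.73070348e-05,
        1.35382930e+00, -2.06281459e-01]), 'dq': array([ 0.00041743,  0.00028955, -0.00285667,  0.00159714,  0.0001108 ,
        0.00028506]), 'joint_efforts': array([ 2.45126030e-04, -4.45885706e+01, -3.52232087e+01, -2.81921712e-04,
        4.27395600e-03,  6.32480607e-06]), 'eef_pos': array([0.17399061, 0.5476283 , 0.30308113]), 'eef_rot': array([-2.90070159e-04,  1.53310315e-01,  9.88177771e-01, -7.46205350e-04]), 'wrist_force': array([ 0.82336157, -0.97767771,  0.1961008 ]), 'torque': array([ 0.02452514,  0.07298276, -0.02224627]), 'grasp_force': 0.0, 'opening': 1.0012584078284539}
{'vertical_fov': 65.70646984690485, 'cx': 255.52776382283022, 'cy': 190.01007186220247, 'hand_eye': array([[-6.88685182e-05, -9.45550915e-01, -3.25474211e-01,
         8.31121336e-02],
       [ 9.99999957e-01,  2.78897279e-05, -2.92618186e-04,
        -5.61224007e-04],
       [ 2.85762781e-04, -3.25474217e-01,  9.45550873e-01,
        -7.07860267e-02],
       [ 0.00000000e+00,  0.00000000e+00,  0.00000000e+00,
         1.00000000e+00]])}
```

View pics/top_b.png

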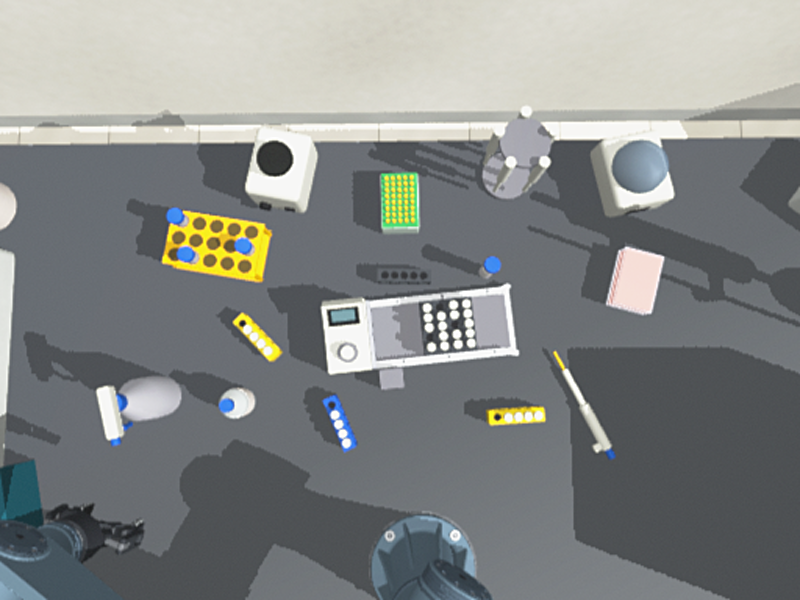

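View pics/scene_b.png

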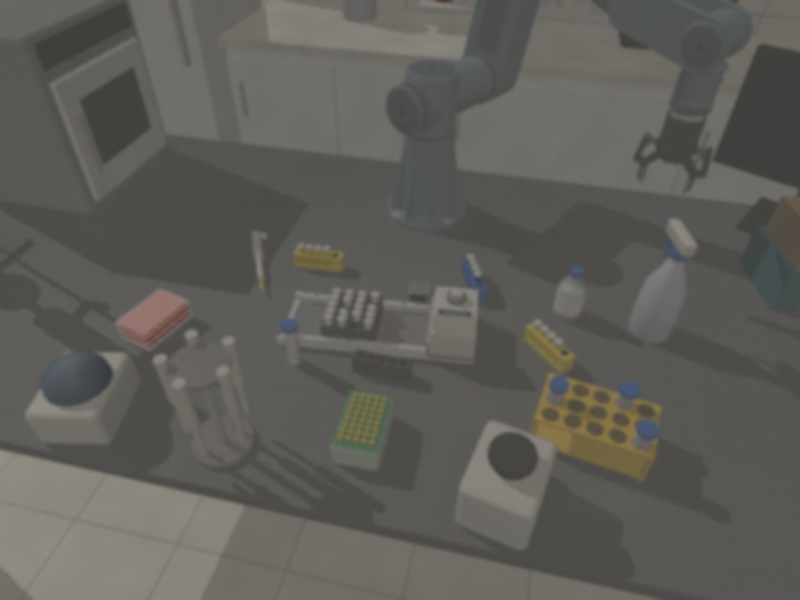

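Top view (800 px scale): the lane runs from its entry end at (515,320) to the stop at (370,335). The control head is at (346,337) and the round key at (347,352). Possible mistakes for the row: dark spare rack (404,275), yellow look-alikes (257,337) and (517,415), blue one (340,423). The wanted row is the one in the lane, at (449,325). I'll check it in a close crop.

Run:
```python
import cv2
im=cv2.imread('pics/top0.png')[168:258,200:336]
cv2.imwrite('pics/crop1.png',cv2.resize(im,None,fx=5.8,fy=5.8,interpolation=cv2.INTER_CUBIC))
```

```text
(no output)
```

View pics/crop1.png

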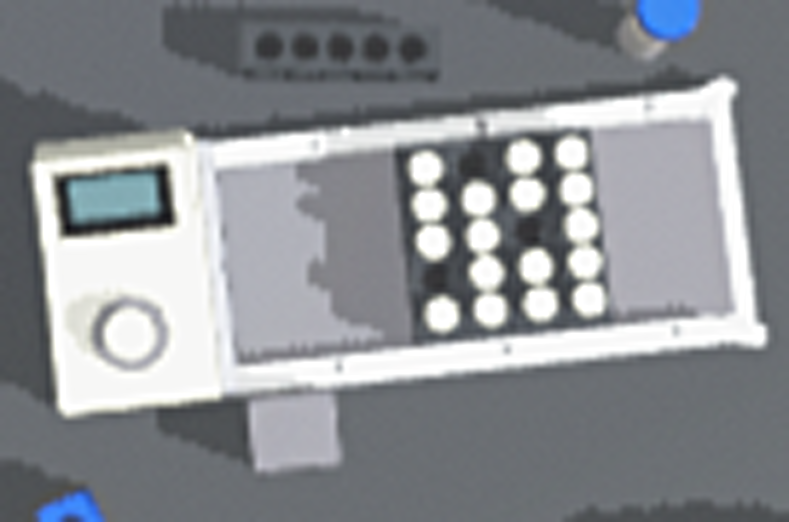

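Run:
```python
from h import *
c=lambda x,y,z:ray('top',200+(x+.5)/5.8-.5,168+(y+.5)/5.8-.5,z)
L=dict(railT_in=[(222,165,.026),(712,121,.026)],railB_out=[(232,393,.026),(765,345,.026)],railT_out=[(215,143,.026),(722,92,.026)],railB_in=[(237,361,.026),(740,317,.026)],
head=[(33,150,.08),(62,413,.08),(220,396,.08)],stoptop=[(205,150,.05),(232,385,.05)],stop_inner=[(220,165,.03),(237,350,.03)],
key=[(131,333,.098)],rackfront=[(398,148,.05),(415,338,.05)],rackback=[(592,130,.05),(608,317,.05)],
bar=[(712,121,.01),(733,316,.01),(736,85,.01),(765,335,.01)],capsrear=[(571,153,.068),(589,299,.068)],capsfront=[(425,166,.068),(442,314,.068)],reader=[(250,400,.05),(258,470,.05),(340,462,.05)],tube50=[(668,8,.106)],
spare=[(240,75,.04),(438,75,.04)])
for k,v in L.items():
    P=[c(*a) for a in v]; print(k,[np.round(p[:2]*1000).tolist() for p in P], [round(float(np.degrees(np.arctan2(*(P[0]-P[-1])[:2]))),1)])
```

```text
railT_in [[560.0, 105.0], [584.0, -186.0]] [-4.7]
railB_out [[426.0, 100.0], [452.0, -213.0]] [-4.7]
railT_out [[574.0, 110.0], [602.0, -192.0]] [-5.3]
railB_in [[445.0, 97.0], [468.0, -199.0]] [-4.6]
head [[565.0, 210.0], [416.0, 193.0], [425.0, 105.0]] [52.8]
stoptop [[567.0, 114.0], [431.0, 99.0]] [83.6]
stop_inner [[560.0, 106.0], [451.0, 97.0]] [84.9]
key [[460.0, 153.0]] [0.0]
rackfront [[567.0, 2.0], [457.0, -7.0]] [85.6]
rackback [[577.0, -111.0], [468.0, -118.0]] [86.3]
bar [[586.0, -189.0], [469.0, -198.0], [608.0, -204.0], [458.0, -217.0]] [77.6]
capsrear [[562.0, -96.0], [478.0, -105.0]] [84.1]
capsfront [[555.0, -13.0], [470.0, -21.0]] [84.2]
reader [[422.0, 89.0], [382.0, 84.0], [386.0, 37.0]] [34.7]
tube50 [[639.0, -148.0]] [0.0]
spare [[612.0, 94.0], [611.0, -22.0]] [0.4]
```

The crop shows the four racks closed up in the lane. Their rear edge is at crop (592..608, 130..317), the stop at x≈220–237 and the key at (131,333). So the lane is yawed about 4.75°, the rear face centre is at (0.523,-0.115) and the stop is about 104 mm ahead of the row. I'll go behind the row, high.

Request:
carry_out:
  steps: [-0.547, -0.558, 0, 0, 0, 1.18, 0.6, -0.547, -0.558, 0, 0, 0, 1.18, 0.6, -0.547, -0.558, 0, 0, 0, 1.18, 0.6, -0.547, -0.558, 0, 0, 0, 1.18, 0.6, -0.547, -0.558, 0, 0, 0, 1.18, 0.6, -0.547, -0.558, 0, 0, 0, 1.18, 0.6, -0.547, -0.558, 0, 0, 0, 1.18, 0.6, -0.547, -0.558, 0, 0, 0, 1.18, 0.6, -0.547, -0.558, 0, 0, 0, 1.18, 0.6, -0.547, -0.558, 0, 0, 0, 1.18, 0.6, -0.547, -0.558, 0, 0, 0, 1.18, 0.6, -0.547, -0.558, 0, 0, 0, 1.18, 0.6, -0.547, -0.558, 0, 0, 0, 1.18, 0.6, -0.547, -0.558, 0, 0, 0, 1.18, 0.6, -0.547, -0.558, 0, 0, 0, 1.18, 0.6, -0.547, -0.558, 0, 0, 0, 1.18, 0.6, -0.547, -0.558, 0, 0, 0, 1.18, 0.6, -0.547, -0.558, 0, 0, 0, 1.18, 0.6, -0.547, -0.558, 0, 0, 0, 1.18, 0.6, -0.547, -0.558, 0, 0, 0, 1.18, 0.6]

```text
time_s: 2.1
eef_pos: [0.5261, -0.1482, 0.3039]
eef_rot: [-0.0, 0.677, 0.736, 0.0]
wrist_force: [-0.6, 0.3, -0.4]
opening: 0.602
grasp_force: 0.0
```

Run:
```python
from h import *
o=ctrl.get_obs(); print(o['eef_pos'],o['eef_rot'])
im=snap('wrist','w1.png'); cv2.imwrite('pics/w1b.png',cv2.resize(im[:,:,::-1],(800,600),interpolation=cv2.INTER_CUBIC))
```

```text
[ 0.52606768 -0.14822696  0.30390548] [-1.54239119e-04  6.76606307e-01  7.36344947e-01  2.20678349e-05]
```

View pics/w1b.png

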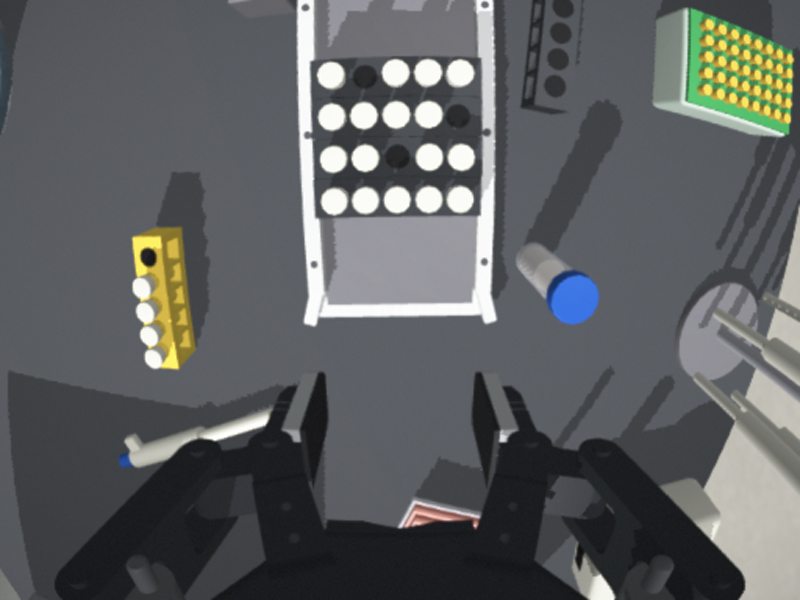

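The wrist view shows the row square in the lane, with the rear top edge from (314,217) to (481,215). The entry sill is at y≈310, and the fingers line up with the channel.

```bash
cat >> h.py <<'E'
from scipy.spatial.transform import Rotation as R
def wray(u,v,z,pos,q):
    p=ctrl.camera_params('wrist'); f=192/np.tan(np.radians(p['vertical_fov'])/2); H=np.array(p['hand_eye'])
    a=np.array([u-p['cx'],v-p['cy']]); r=np.hypot(*a); t=r/f
    d=np.array([*(a/r*np.sin(t)),np.cos(t)]); W=R.from_quat([q[1],q[2],q[3],q[0]]).as_matrix()
    o=np.array(pos)+W@H[:3,3]; d=W@H[:3,:3]@d
    return o+d*(z-o[2])/d[2]
E
python3 - <<'E'
from h import *
pos=[0.52606768,-0.14822696,0.30390548];q=[-1.54239119e-04,6.76606307e-01,7.36344947e-01,2.20678349e-05]
for n,u,v,z in[('rearL',314,217,.05),('rearR',481,215,.05),('railL0',312,20,.026),('railL1',323,290,.026),('railR0',478,20,.026),('railR1',477,290,.026),('capL',334,201,.068),('capR',460,200,.068),('sillL',318,317,.01),('sillR',484,315,.01)]:
    print(n,np.round(1000*wray((u+.5)/1.5625-.5,(v+.5)/1.5625-.5,z,pos,q)[:2],1))
E
```

```text
rearL [ 463.2 -121.7]
rearR [ 581.4 -110.3]
railL0 [446.7  26. ]
railL1 [ 468.4 -184.1]
railR0 [569.2  35.9]
railR1 [ 590.7 -173.7]
capL [ 479.3 -106.9]
capR [562.7 -99.2]
sillL [ 462.4 -214.1]
sillR [ 603.1 -200.4]
```

Request:
carry_out:
  steps: [0, 0, 0.03, 0, 0, -0.008, 0.6, 0, 0, 0.07, 0, 0, -0.008, 0.6, 0, 0, 0.11, 0, 0, -0.008, 0.6, 0, 0, 0.15, 0, 0, -0.008, 0.6, 0, 0, 0.18, 0, 0, -0.008, 0.6, 0, 0, 0.2, 0, 0, -0.008, 0.6, 0, 0, 0.209, 0, 0, -0.008, 0.6, 0.004, 0, 0.209, 0, 0, -0.008, 0.6, 0.008, 0, 0.209, 0, 0, -0.008, 0.6, 0.012, 0, 0.209, 0, 0, -0.008, 0.6, 0.014, 0, 0.209, 0, 0, -0.008, 0.6, 0.014, 0, 0.209, 0, 0, -0.008, 0.6]

```text
time_s: 3.35
eef_pos: [0.5257, -0.1353, 0.0957]
eef_rot: [0.001, 0.674, 0.739, 0.0]
wrist_force: [0.0, -0.1, 0.0]
opening: 0.599
grasp_force: 0.0
```

Request:
carry_out:
  steps: [0.001, 0, 0, 0, 0, 0, 0.6, 0.002, 0, 0, 0, 0, 0, 0.6, 0.003, 0, 0, 0, 0, 0, 0.6, 0.004, 0, 0, 0, 0, 0, 0.6, 0.005, 0, 0, 0, 0, 0, 0.6, 0.006, 0, 0, 0, 0, 0, 0.6, 0.007, 0, 0, 0, 0, 0, 0.6, 0.008, 0, 0, 0, 0, 0, 0.6, 0.009, 0, 0, 0, 0, 0, 0.6, 0.01, 0, 0, 0, 0, 0, 0.6, 0.011, 0, 0, 0, 0, 0, 0.6, 0.012, 0, 0, 0, 0, 0, 0.6, 0.013, 0, 0, 0, 0, 0, 0.6, 0.015, 0, 0, 0, 0, 0, 0.6, 0.017, 0, 0, 0, 0, 0, 0.6, 0.019, 0, 0, 0, 0, 0, 0.6, 0.021, 0, 0, 0, 0, 0, 0.6, 0.023, 0, 0, 0, 0, 0, 0.6, 0.025, 0, 0, 0, 0, 0, 0.6, 0.027, 0, 0, 0, 0, 0, 0.6]

```text
time_s: 5.35
eef_pos: [0.5228, -0.1085, 0.0949]
eef_rot: [0.0, 0.674, 0.739, -0.0]
wrist_force: [0.6, -2.6, -1.1]
opening: 0.597
grasp_force: 1.4
```

Run:
```python
from h import *
o=ctrl.get_obs(); print(o['wrist_force'],o['torque'],o['eef_pos'])
im=snap('wrist','w2.png'); cv2.imwrite('pics/w2b.png',cv2.resize(im[:,:,::-1],(800,600),interpolation=cv2.INTER_CUBIC))
```

```text
[ 0.57781132 -2.61348222 -1.05691996] [-0.45636743 -0.13284761 -0.03191509] [ 0.52281808 -0.10847764  0.09490784]
```

View pics/w2b.png

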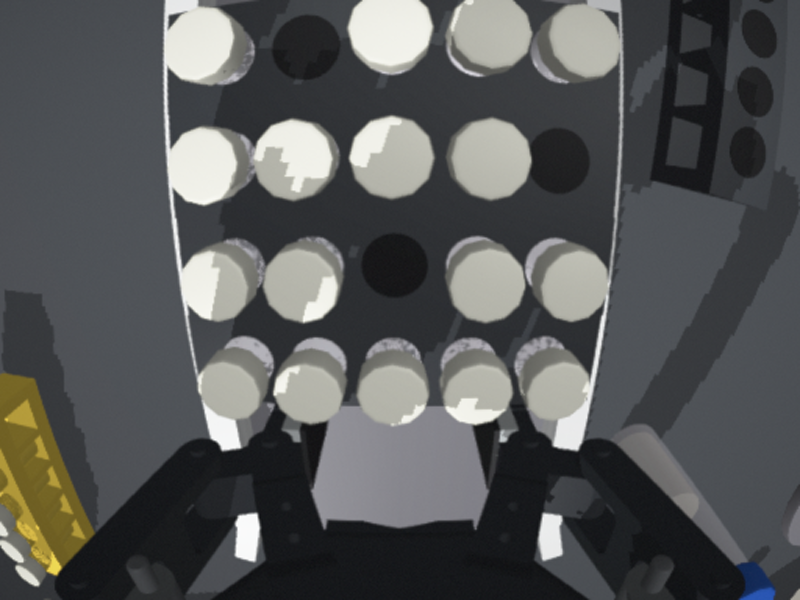

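The row moves as a train with both fingers square on the rear rack (push about 2.6 N). I'll continue.

Request:
carry_out:
  steps: [0.002, 0, 0, 0, 0, 0, 0.6, 0.004, 0, 0, 0, 0, 0, 0.6, 0.007, 0, 0, 0, 0, 0, 0.6, 0.01, 0, 0, 0, 0, 0, 0.6, 0.014, 0, 0, 0, 0, 0, 0.6, 0.018, 0, 0, 0, 0, 0, 0.6, 0.022, 0, 0, 0, 0, 0, 0.6, 0.026, 0, 0, 0, 0, 0, 0.6, 0.03, 0, 0, 0, 0, 0, 0.6, 0.034, 0, 0, 0, 0, 0, 0.6, 0.038, 0, 0, 0, 0, 0, 0.6, 0.042, 0, 0, 0, 0, 0, 0.6, 0.046, 0, 0, 0, 0, 0, 0.6, 0.05, 0, 0, 0, 0, 0, 0.6, 0.054, 0, 0, 0, 0, 0, 0.6, 0.058, 0, 0, 0, 0, 0, 0.6, 0.061, 0, 0, 0, 0, 0, 0.6, 0.064, 0, 0, 0, 0, 0, 0.6, 0.066, 0, 0, 0, 0, 0, 0.6, 0.068, 0, 0, 0, 0, 0, 0.6]

```text
time_s: 7.4
eef_pos: [0.5167, -0.0408, 0.0949]
eef_rot: [0.0, 0.674, 0.739, -0.0]
wrist_force: [1.3, -3.4, 0.2]
opening: 0.603
grasp_force: 1.7
```

Request:
carry_out:
  steps: [0.001, 0, 0, 0, 0, 0, 0.6, 0.002, 0, 0, 0, 0, 0, 0.6, 0.003, 0, 0, 0, 0, 0, 0.6, 0.004, 0, 0, 0, 0, 0, 0.6, 0.005, 0, 0, 0, 0, 0, 0.6, 0.006, 0, 0, 0, 0, 0, 0.6, 0.007, 0, 0, 0, 0, 0, 0.6, 0.008, 0, 0, 0, 0, 0, 0.6]

```text
time_s: 8.2
eef_pos: [0.5159, -0.0329, 0.0949]
eef_rot: [0.0, 0.674, 0.739, -0.0]
wrist_force: [0.5, -4.0, 0.7]
opening: 0.603
grasp_force: 1.8
```

Run:
```python
from h import *
o=ctrl.get_obs(); print(o['wrist_force'],o['torque'],o['eef_pos'])
im=snap('top','t2.png')[168:258,200:336]
cv2.imwrite('pics/crop2.png',cv2.resize(im[:,:,::-1],None,fx=5.8,fy=5.8,interpolation=cv2.INTER_CUBIC))
```

```text
[ 0.48321938 -4.0317706   0.65269743] [-0.53918418 -0.11492368 -0.00497253] [ 0.51590661 -0.03289521  0.09489613]
```

View pics/crop2.png

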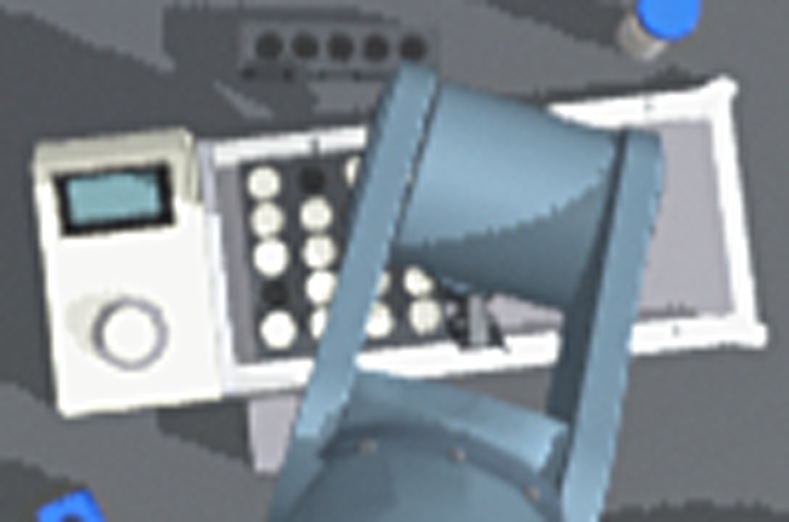

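The crop shows the row's front at x≈238–252 and the stop face at about 220–236, so roughly 9–10 mm remain. The row is square and closed.

Request:
carry_out:
  steps: [0.001, 0, 0, 0, 0, 0, 0.6, 0.002, 0, 0, 0, 0, 0, 0.6, 0.003, 0, 0, 0, 0, 0, 0.6, 0.004, 0, 0, 0, 0, 0, 0.6, 0.005, 0, 0, 0, 0, 0, 0.6, 0.006, 0, 0, 0, 0, 0, 0.6, 0.007, 0, 0, 0, 0, 0, 0.6]

```text
time_s: 8.95
eef_pos: [0.5153, -0.0259, 0.0949]
eef_rot: [0.0, 0.674, 0.739, 0.0]
wrist_force: [-0.1, -3.2, 0.6]
opening: 0.596
grasp_force: 1.8
```

Request:
carry_out:
  steps: [0.0005, 0, 0, 0, 0, 0, 0.6, 0.001, 0, 0, 0, 0, 0, 0.6, 0.0015, 0, 0, 0, 0, 0, 0.6, 0.002, 0, 0, 0, 0, 0, 0.6]

```text
time_s: 9.35
eef_pos: [0.5151, -0.024, 0.0949]
eef_rot: [-0.0, 0.674, 0.739, -0.0]
wrist_force: [1.0, -3.0, 0.2]
opening: 0.596
grasp_force: 1.9
```

Request:
carry_out:
  steps: [0.0005, 0, 0, 0, 0, 0, 0.6, 0.001, 0, 0, 0, 0, 0, 0.6, 0.0015, 0, 0, 0, 0, 0, 0.6, 0.002, 0, 0, 0, 0, 0, 0.6]

```text
time_s: 9.75
eef_pos: [0.5149, -0.022, 0.0949]
eef_rot: [0.0, 0.674, 0.739, 0.0]
wrist_force: [1.1, -3.8, 1.8]
opening: 0.599
grasp_force: 1.9
```

Request:
carry_out:
  steps: [0.0005, 0, 0, 0, 0, 0, 0.6, 0.001, 0, 0, 0, 0, 0, 0.6]

```text
time_s: 9.95
eef_pos: [0.5148, -0.021, 0.0949]
eef_rot: [0.0, 0.674, 0.739, -0.0]
wrist_force: [1.6, -3.4, 1.2]
opening: 0.6
grasp_force: 1.9
```

Request:
carry_out:
  steps: [0.0005, 0, 0, 0, 0, 0, 0.6, 0.001, 0, 0, 0, 0, 0, 0.6]

```text
time_s: 10.15
eef_pos: [0.5147, -0.02, 0.0949]
eef_rot: [0.0, 0.674, 0.739, 0.0]
wrist_force: [0.8, -3.5, 1.6]
opening: 0.598
grasp_force: 1.9
```

Request:
carry_out:
  steps: [0.0005, 0, 0, 0, 0, 0, 0.6, 0.001, 0, 0, 0, 0, 0, 0.6, 0.0015, 0, 0, 0, 0, 0, 0.6]

```text
time_s: 10.45
eef_pos: [0.5148, -0.0191, 0.095]
eef_rot: [0.001, 0.674, 0.739, -0.0]
wrist_force: [1.0, -9.0, -1.2]
opening: 0.602
grasp_force: 4.4
```

Run:
```python
from h import *
o=ctrl.get_obs(); print(o['wrist_force'],o['torque'],o['eef_pos'])
a=cv2.imread('pics/t2.png')[184:240,224:290]
b=snap('top','t3.png')[184:240,224:290,::-1]
z=lambda i:cv2.resize(i,None,fx=6,fy=6,interpolation=cv2.INTER_CUBIC)
cv2.imwrite('pics/crop3.png',np.hstack([z(a),z(b)]))
```

```text
[ 1.04212358 -8.9857517  -1.20528016] [-1.31982326 -0.06380919  0.19204327] [ 0.51484104 -0.01908896  0.09495691]
```

View pics/crop3.png

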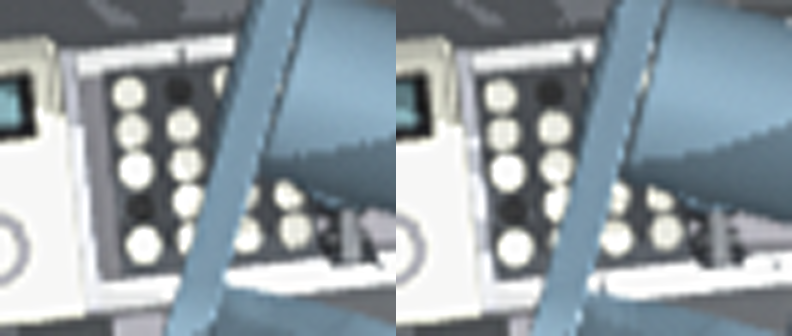

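The right half shows the front rack against the stop with no floor strip left. Force rose to 9 N. One more light press to square up.

Request:
carry_out:
  steps: [0.0003, 0, 0, 0, 0, 0, 0.6, 0.0006, 0, 0, 0, 0, 0, 0.6]

```text
time_s: 10.7
eef_pos: [0.5149, -0.019, 0.095]
eef_rot: [0.001, 0.674, 0.739, -0.001]
wrist_force: [1.9, -10.4, -1.0]
opening: 0.599
grasp_force: 5.3
```

Run:
```python
from h import *
o=ctrl.get_obs(); print(o['wrist_force'],o['torque'],o['eef_pos'],o['eef_rot'])
```

```text
[  1.85945733 -10.43993725  -0.99875365] [-1.62399117 -0.09279114  0.23615556] [ 0.51486377 -0.01901181  0.09498514] [ 9.99410141e-04  6.73890559e-01  7.38830273e-01 -5.86321309e-04]
```

Both fingers bear on the row, but the -x side carries more. I'll turn the tool slightly to even it out and check.

Request:
carry_out:
  steps: [0, 0, 0, 0, 0, -0.006, 0.6, 0.0003, 0, 0, 0, 0, -0.012, 0.6, 0.0003, 0, 0, 0, 0, -0.012, 0.6]

```text
time_s: 11.0
eef_pos: [0.5152, -0.0187, 0.095]
eef_rot: [0.001, 0.67, 0.742, -0.0]
wrist_force: [2.8, -9.1, -0.9]
opening: 0.604
grasp_force: 4.7
```

Run:
```python
from h import *
o=ctrl.get_obs(); print(o['wrist_force'],o['torque'],o['eef_pos'],o['eef_rot'])
```

```text
[ 2.82188853 -9.11615866 -0.86216575] [-1.44876516 -0.29058414 -0.36082771] [ 0.51518107 -0.01874269  0.09504971] [ 1.20864951e-03  6.69959497e-01  7.42396657e-01 -1.23762268e-04]
```

Both sides are now seated. I'll square the tool halfway, back off straight, then rise.

Request:
carry_out:
  steps: [0.0003, 0, 0, 0, 0, 0.006, 0.6, 0.0004, 0, 0, 0, 0, 0.006, 0.6, 0, 0, 0, 0, 0, 0.006, 0.6, -0.001, 0, 0, 0, 0, 0.006, 0.6, -0.003, 0, 0, 0, 0, 0.006, 0.6, -0.007, 0, 0, 0, 0, 0.006, 0.6, -0.013, 0, 0, 0, 0, 0.006, 0.6, -0.02, 0, 0, 0, 0, 0.006, 0.6, -0.03, 0, 0, 0, 0, 0.006, 0.6, -0.035, 0, 0, 0, 0, 0.006, 0.6, -0.035, 0, -0.02, 0, 0, 0.006, 0.6, -0.035, 0, -0.06, 0, 0, 0.006, 0.4, -0.035, 0, -0.1, 0, 0, 0.006, 0.2, -0.035, 0, -0.14, 0, 0, 0.006, 0, -0.035, 0, -0.17, 0, 0, 0.006, 0, -0.035, 0, -0.18, 0, 0, 0.006, 0, -0.035, 0, -0.18, 0, 0, 0.006, 0]

```text
time_s: 12.7
eef_pos: [0.5188, -0.053, 0.2763]
eef_rot: [0.002, 0.672, 0.74, 0.001]
wrist_force: [0.0, -0.4, -0.9]
opening: 0.002
grasp_force: 0.0
```

Run:
```python
from h import *
o=ctrl.get_obs(); print(o['eef_pos'].tolist(),o['eef_rot'].tolist(),o['wrist_force'],o['opening'])
im=snap('wrist','w3.png'); cv2.imwrite('pics/w3b.png',cv2.resize(im[:,:,::-1],(800,600),interpolation=cv2.INTER_CUBIC))
```

```text
[0.5188112409636879, -0.05295970853526639, 0.2763306074166174] [0.0015165523200952788, 0.6721086888489921, 0.740450648167542, 0.0006693810693171983] [ 0.04942217 -0.40266357 -0.90951588] 0.0017638623008279198
```

View pics/w3b.png

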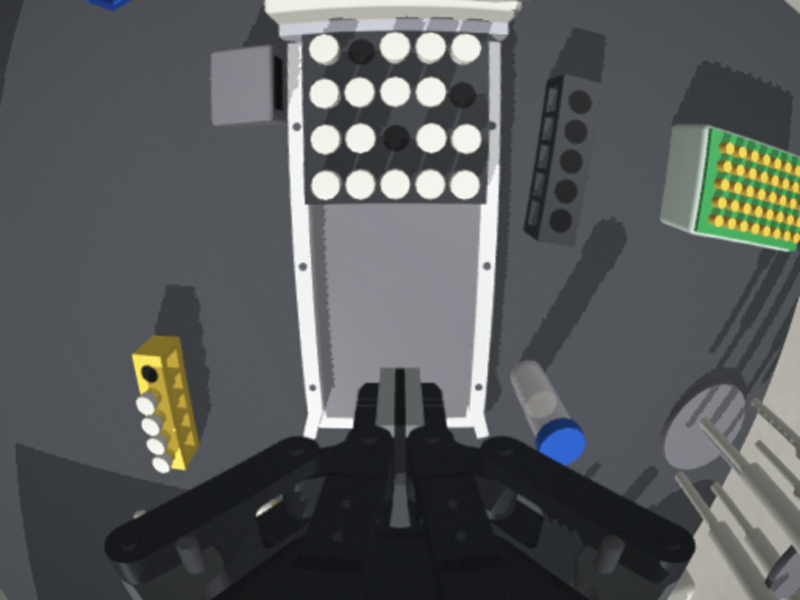

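The wrist view shows the row square and closed against the stop: rear edge level at y≈204 and even spacing. Now a closer look at the key.

Request:
carry_out:
  steps: [0.04, -0.015, 0, 0, 0, 0, 0, 0.08, -0.03, 0, 0, 0, 0, 0, 0.107, -0.042, 0, 0, 0, 0, 0, 0.107, -0.042, 0, 0, 0, 0, 0, 0.107, -0.042, 0, 0, 0, 0, 0]

```text
time_s: 13.25
eef_pos: [0.4652, 0.0503, 0.2731]
eef_rot: [-0.001, 0.671, 0.741, -0.001]
wrist_force: [0.2, -0.2, 0.0]
opening: 0.001
grasp_force: 0.0
```

Run:
```python
from h import *
o=ctrl.get_obs(); print(o['eef_pos'].tolist(),o['eef_rot'].tolist(),o['wrist_force'])
im=snap('wrist','w4.png'); cv2.imwrite('pics/w4b.png',cv2.resize(im[:,:,::-1],(800,600),interpolation=cv2.INTER_CUBIC))
```

```text
[0.4651765441827355, 0.050299927023668214, 0.273148478550155] [-0.001054375662123999, 0.6714590028065913, 0.7410404238929259, -0.0008865655835525811] [ 0.17141674 -0.15115052  0.04655269]
```

View pics/w4b.png

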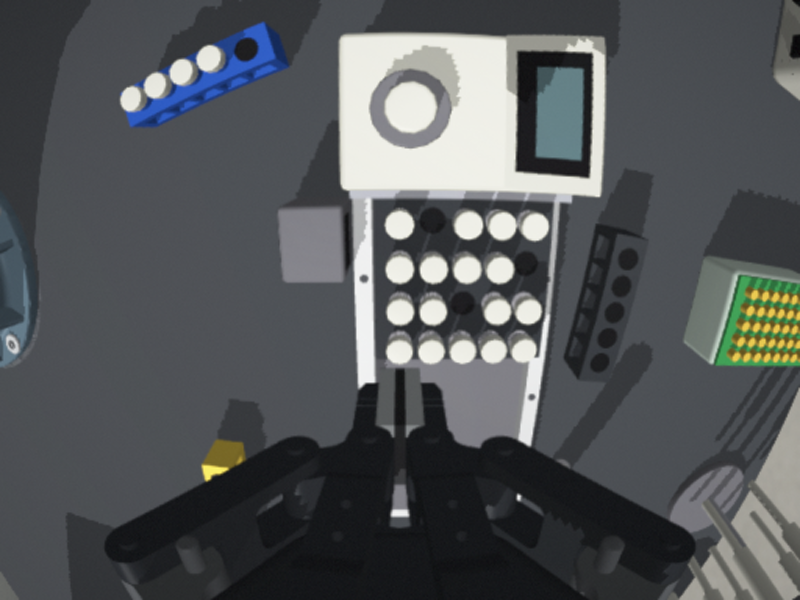

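The key top is at (411,107), left of the hood.

Run:
```python
from h import *
o=ctrl.get_obs(); pos,q=o['eef_pos'],o['eef_rot']; print(pos,q)
W=R.from_quat([q[1],q[2],q[3],q[0]]).as_matrix()
for P,Q in((pos,q),([0.4651765441827355,0.050299927023668214,0.273148478550155],[-0.001054375662123999,0.6714590028065913,0.7410404238929259,-0.0008865655835525811])):
    k=wray((411+.5)/1.5625-.5,(107+.5)/1.5625-.5,.098,P,Q); print(k,W.T@(k-pos))
k=np.array([.460,.153,.098]); print(W.T@(k-pos))
```

```text
[0.46570815 0.04970722 0.2735645 ] [-7.33154290e-04  6.71864898e-01  7.40673012e-01 -7.14604562e-04]
[0.46182427 0.15211195 0.098     ] [0.1022753  0.00644646 0.17556457]
[0.46105106 0.15269992 0.098     ] [0.10293563 0.00573406 0.1755661 ]
[0.10333645 0.00471714 0.17556823]
```

Request:
carry_out:
  steps: [0.035, 0.002, 0, 0, 0, 0, 0, 0.075, 0.004, 0, 0, 0, 0, 0, 0.103, 0.0055, 0, 0, 0, 0, 0, 0.103, 0.0055, 0.02, 0, 0, 0, 0, 0.103, 0.0055, 0.05, 0, 0, 0, 0, 0.103, 0.0055, 0.08, 0, 0, 0, 0, 0.103, 0.0055, 0.095, 0, 0, 0, 0, 0.103, 0.0055, 0.095, 0, 0, 0, 0, 0.103, 0.0055, 0.095, 0, 0, 0, 0]

```text
time_s: 14.2
eef_pos: [0.462, 0.1522, 0.1797]
eef_rot: [-0.0, 0.672, 0.74, -0.0]
wrist_force: [0.2, -0.1, -0.8]
opening: -0.0
grasp_force: 0.0
```

Request:
carry_out:
  steps: [0, 0, 0.003, 0, 0, 0, 0, 0, 0, 0.006, 0, 0, 0, 0, 0, 0, 0.008, 0, 0, 0, 0, 0, 0, 0.009, 0, 0, 0, 0, 0, 0, 0.01, 0, 0, 0, 0, 0, 0, 0.011, 0, 0, 0, 0, 0, 0, 0.012, 0, 0, 0, 0]

```text
time_s: 14.9
eef_pos: [0.4622, 0.153, 0.1685]
eef_rot: [0.001, 0.672, 0.741, 0.001]
wrist_force: [2.2, -0.6, 11.0]
opening: -0.003
grasp_force: 6.0
```

Request:
carry_out:
  steps: [0, 0, 0.001, 0, 0, 0, 0, 0, 0, 0.002, 0, 0, 0, 0, 0, 0, 0.0025, 0, 0, 0, 0]

```text
time_s: 15.2
eef_pos: [0.4625, 0.153, 0.1682]
eef_rot: [0.001, 0.672, 0.741, 0.0]
wrist_force: [-7.5, -4.2, 30.4]
opening: 0.0
grasp_force: 15.1
```

Run:
```python
from h import *
o=ctrl.get_obs(); F,M,q=o['wrist_force'],o['torque'],o['eef_rot']; print(F,M,o['eef_pos'],q)
print('tilt',R.from_quat([q[1],q[2],q[3],q[0]]).as_matrix()[:,2])
print('contact offset if at TCP-based, h=-.073:', 'x',(-M[1]+(-.073)*F[0])/F[2],'y',(M[0]+(-.073)*F[1])/F[2])
```

```text
[-7.50860667 -4.18883425 30.42476175] [-0.68222283  1.39112122 -0.00440752] [0.46250225 0.15299361 0.16818661] [8.74258701e-04 6.71829114e-01 7.40705521e-01 4.57911182e-04]
tilt [ 1.91041262e-03 -4.96350215e-04 -9.99998052e-01]
contact offset if at TCP-based, h=-.073: x -0.02770746223369807 y -0.01237274879055759
```

Request:
carry_out:
  steps: [0, 0, -0.0025, 0, 0, 0, 0, 0, 0, -0.0025, 0, 0, 0, 0]

```text
time_s: 15.4
eef_pos: [0.4622, 0.153, 0.1689]
eef_rot: [0.001, 0.672, 0.741, 0.001]
wrist_force: [2.2, -2.2, 4.1]
opening: 0.005
grasp_force: 2.3
```

Request:
carry_out:
  steps: [0, 0, -0.001, 0, 0, 0, 0, 0, 0, -0.001, 0, 0, 0, 0]

```text
time_s: 15.6
eef_pos: [0.462, 0.1531, 0.1693]
eef_rot: [0.0, 0.672, 0.741, 0.001]
wrist_force: [3.2, -1.5, 3.8]
opening: -0.003
grasp_force: 2.2
```

Request:
carry_out:
  steps: [0, 0, -0.002, 0, 0, 0, 0, 0, 0, -0.002, 0, 0, 0, 0]

```text
time_s: 15.8
eef_pos: [0.4614, 0.1532, 0.1709]
eef_rot: [-0.0, 0.672, 0.741, 0.0]
wrist_force: [2.6, -1.1, 3.6]
opening: -0.0
grasp_force: 1.7
```

Request:
carry_out:
  steps: [0, 0, -0.002, 0, 0, 0, 0, 0, 0, -0.002, 0, 0, 0, 0]

```text
time_s: 16.0
eef_pos: [0.461, 0.1532, 0.1727]
eef_rot: [-0.0, 0.672, 0.741, -0.0]
wrist_force: [1.1, 0.0, 1.7]
opening: -0.003
grasp_force: 1.2
```

Request:
carry_out:
  steps: [0, 0, -0.001, 0, 0, 0, 0, 0, 0, -0.001, 0, 0, 0, 0]

```text
time_s: 16.2
eef_pos: [0.461, 0.1531, 0.1736]
eef_rot: [-0.0, 0.672, 0.741, -0.0]
wrist_force: [1.2, 0.1, 2.4]
opening: -0.003
grasp_force: 1.0
```

Request:
carry_out:
  steps: [0, 0, -0.001, 0, 0, 0, 0, 0, 0, -0.001, 0, 0, 0, 0]

```text
time_s: 16.4
eef_pos: [0.4609, 0.1531, 0.1746]
eef_rot: [-0.001, 0.672, 0.741, -0.0]
wrist_force: [-0.1, 1.6, 2.3]
opening: 0.002
grasp_force: 0.7
```

Request:
carry_out:
  steps: [0, 0, -0.001, 0, 0, 0, 0, 0, 0, -0.001, 0, 0, 0, 0]

```text
time_s: 16.6
eef_pos: [0.4611, 0.1529, 0.1756]
eef_rot: [-0.0, 0.672, 0.741, -0.0]
wrist_force: [0.2, -0.7, 0.1]
opening: -0.001
grasp_force: 0.0
```

Request:
carry_out:
  steps: [0, 0, -0.003, 0, 0, 0, 0, 0, 0, -0.003, 0, 0, 0, 0]

```text
time_s: 16.8
eef_pos: [0.4616, 0.153, 0.1792]
eef_rot: [0.0, 0.672, 0.741, 0.0]
wrist_force: [0.8, -0.5, 0.2]
opening: 0.0
grasp_force: 0.0
```

The force stayed spring-like (1.5 to 4 N) from z≈0.175 down to 0.169, then hit a hard stop. That is the full 6 mm stroke, and the key is now released. I'll retreat upwards and take a final look.

Request:
carry_out:
  steps: [0, 0, -0.03, 0, 0, 0, 0, 0, 0, -0.07, 0, 0, 0, 0, 0, 0, -0.11, 0, 0, 0, 0, -0.03, -0.05, -0.15, 0, 0, 0, 0, -0.03, -0.09, -0.18, 0, 0, 0, 0, -0.03, -0.12, -0.2, 0, 0, 0, 0, -0.03, -0.12, -0.2, 0, 0, 0, 0, -0.03, -0.12, -0.2, 0, 0, 0, 0]

```text
time_s: 17.6
eef_pos: [0.3448, 0.1115, 0.3803]
eef_rot: [0.002, 0.672, 0.74, 0.002]
wrist_force: [0.0, -0.1, -0.3]
opening: 0.002
grasp_force: 0.0
```

Run:
```python
from h import *
a=snap('top','t5.png')[160:262,200:340,::-1]; b=snap('wrist','w5.png')[:,:,::-1]
z=lambda i:cv2.resize(i,(390,290),interpolation=cv2.INTER_CUBIC)
cv2.imwrite('pics/fin.png',np.hstack([z(a),z(b)]))
```

```text
(no output)
```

View pics/fin.png

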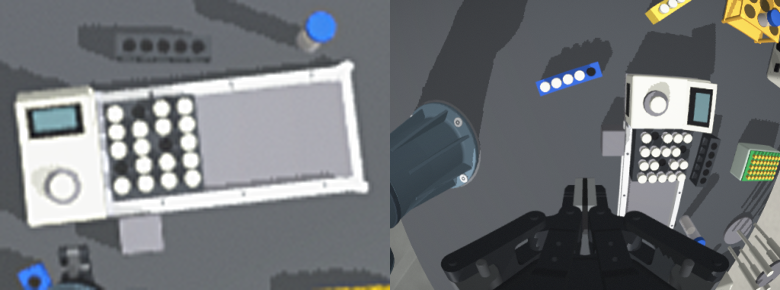

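The row stands square and closed against the stop (left crop, x≈105–200), the key is up at (62,186), and nothing else has moved. Handing in.

```bash
python3 -c "
from bench import ctrl
print(ctrl.hand_in())"
```

```text
the job is handed in; nothing more can be done
None
```

The four racks stand square and closed up against the end stop, the start key was pressed fully down and came back up, and the job is handed in at about 18 s of the 45 s allowed (no verdict returned).

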